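# Unsnap the sufuria lid and push it off onto the block

## Task

Open the sufuria: press the red snap tab on its rim all the way down, then gently push the freed lid straight off the pot, past the pressed tab, until it lies flat on the wood-topped block next to it and no longer touches the pot. Only press and push with the fingertips: do not pinch the lid's handle, and do not lift or tip the lid. Leave the cup and the tongs where they are.

Things in the scene. Friction and masses are not known exactly. Their poses are not given: they have to be found in the camera images.
- pot: Fixed aluminium sufuria (small round cooking pot), rim 160 mm across, rim top 100 mm above the ledge. Origin: centre of its underside, on the ledge. Its +x axis points from the pot's centre through the red tab to the block: this is the way the lid slides off. On the rim: two steel lugs at y = +-79 mm and a steel keeper at x = -79 mm, all standing up to 11 mm above the rim; the keeper's nose reaches 8 mm in over the lid's rear edge, 4 mm above it.
- lid: Loose flat aluminium lid, a disc 150 mm across and 4 mm thick, 200 g (varies), lying on the pot's rim between lugs, keeper and tab with about 2 mm of play. Origin: centre of its underside. On top, through the centre and along the lid's y axis, stands a dark wooden bar handle 84 mm long, 14 mm thick (along x), from 10 to 32 mm above the origin (two thin posts below it). At the start the lid's x axis lies within 0.2 rad of the pot's.
- tab_pad (a point): Centre of the place to press, on the flat top of the red plastic snap tab (35 mm along pot x, 30 mm along pot y). It moves with the tab; it lies 100 mm from the pot's centre along pot x (25 mm clear of the lid's edge) and, tab up, 10 mm above the rim. The tab's top spans pot x = 77.5 to 112.5 mm.
- tab (a joint): How far the tab is pressed down, in m: 0 up (it stands in front of the lid's edge and stops the lid), 0.016 fully down (its top 6 mm below the rim, the lid can pass over). It slides straight down against about 5 N and stays where it is left.
- block: Fixed block with a flat light-wood top, 230 mm (x) by 220 mm (y), 96 mm high: its top is 4 mm below the pot's rim. Origin: centre of its near edge at ledge height, always 128 mm from the pot's centre along pot x; axes parallel to the pot's, its top spans x = 0 to 230 mm, y = -110 to 110 mm. The lid is clear of the rim when its centre is more than 155 mm from the pot's centre along pot x.
- cup: Bystander: loose blue plastic cup, 76 mm across, 90 mm high, beside the pot. Origin: centre of its underside.
- tongs: Bystander: loose steel tongs, 240 mm long, 8 mm high, lying on the ledge on the pot's other side. Origin: middle of the underside. (A fixed charcoal stove, 260 mm across and 212 mm high, also stands on the ledge well to the robot's right, over 0.5 m to its side, clear of the work.)
Mind the look-alikes: they are no part of the job. Of the things like the pot, leave any that is orange; of the rest the larger one is meant.

How it is judged (in metres and radians):
On the way, in this order (a step that is already met when the one before it is completed fails the run):
1. the tab is pressed down while the lid is still on its seat (value of joint tab above 0.0135 m and x of lid in the frame of pot below 0.015 m), for 0.1 s.
2. the lid is pushed along the rim over the pressed tab (x of lid in the frame of pot between 0.05 and 0.15 m and contact force between lid and pot above 0.05 N).
At the end, for the whole second after the job is handed in: The tab is down (over 12.5 mm) and the lid lies still and flat (within 0.03 rad) on the block's top, its underside within 3 mm of that height and its centre more than 153 mm from the pot's centre along pot x, not touching the pot (value of joint tab above 0.0125 m and x of lid in the frame of pot above 0.153 m and height (world z) of lid between 0.093 and 0.0985 m and angle between lid's own z axis and vertical below 0.03 rad and contact force between lid and pot below 0.05 N and contact force between lid and block above 0.5 N and linear speed of lid below 0.01 m/s).
It fails at once if the lid is lifted (20 mm above the rim) (height (world z) of lid above 0.12 m).
It fails at once if the lid is tipped (over 0.3 rad) (angle between lid's own z axis and vertical above 0.3 rad).
It fails at once if the lid is dropped off the block (height (world z) of lid below 0.08 m).
It fails at once if the lid is pinched or forced (over 25 N between fingers and lid) (contact force between the fingers and lid above 25 N).
It fails at once if the cup or the tongs are disturbed (moved over 20 mm, or the cup tipped) (distance of any of cup, tongs from where it was at the start of the episode above 0.02 m or angle between cup's own z axis and vertical above 0.3 rad).
It also fails if it takes over 48 s, if anything falls off the work surface, if the arm or the gripper's body presses on something with over 40 N, if the wrist force passes 120 N, or if a joint passes its speed limit or range.

## Robot

A 6-joint arm with a two-finger parallel gripper is mounted at the origin on the work surface. World frame = base frame: x ahead of the robot, y to its left, z up, the work surface at z = 0. Lengths are in m, angles in degrees, forces in N, time in s.
With the tool pointing down it reaches from about 0.375 to 0.825 m from the base axis. Payload 5.5 kg.
Tool frame: the origin (TCP) lies between the finger pads; the fingertips stand r.tip_extent ahead of it and the grasp point (between the pads) lies 3 mm ahead of it (r.tip_extent is the distance from the TCP to the fingertips, in m); z points along the fingers, y is the line along which they close (so a half turn about z gives the same grasp; the last joint's range is limited). The gripper opens to 85 mm and grips with 20 to 120 N. Pads are 22 mm wide; open, the fingers measure 114 mm over their backs; the gripper's body (76 mm by 85 mm) begins 54 mm behind the grasp point. The pads swing forward as they close: fully open they stand 13 mm farther back than shut.
Start: joints at [72.766, 17.962, -2.699, 69.339, 0, 90], TCP at [0.178, 0.573, 0.253] pointing down, gripper open.
Joint ranges: [-152.73, 152.73], [-39.44, 99.34], [-58.76, 71.6], [-118.89, 123.64], [-81.53, 83.1], [-180, 180]. Speed limits (degrees/s): [136.94, 136.94, 172.46, 180, 180, 180].

## Interface

Orientations are given as a 3x3 rotation matrix whose columns are the frame's x, y, z axes.
In Python, from bench import r gives the robot as it stands.
- The arm moves only by the tool apply_moves, never from a script. Its argument "moves" is a list that holds one entry, the list of rows, each a list of 7 numbers: the closure in counts, from 0 (fully open) to 255 (shut), then the shift along the world's x, y, z in m, then the turn, a rotation vector about the world's x, y, z in degrees. In form: [[[gripper, dx, dy, dz, rx, ry, rz], ...]]. A call has 1 to 5 rows; each row is the pose to reach, as a shift and turn from the pose commanded when the call began; what a row does not reach only later rows make up. A row lasts 1/10 s, in which the tool goes at most 50 mm and 8.59 degrees, less where a joint would pass 70% of its speed; a pose out of reach is approached as far as the arm can. A call with a gripper value outside its range is refused whole. The fingers move at their own pace and stop on an object; "squeeze" is the grip in N (left out, the last holds). Time passes only in rows, so rows that repeat a pose let the fingers close. It gives the time, the measured TCP pose, the force, the opening and the grip force at its end, in the units of the state.
- r.read_state(): the state, without advancing time (a new reading comes with each control period).
- r.capture(name): name is "scene" or "top" or "wrist"; returns the picture (420x560x3 uint8, red, green, blue); there is no depth.
- r.camera_model(name): a dict with "fx", "fy", "cx", "cy" (pixels), "R" (3x3) and "t" (3): a world point X has camera coordinates R X + t. Camera axes: x right, y down, z forward; pixel columns grow to the right and rows downward; lengths in m; the calibration is good to about 2 mm. A picture is of the moment at which its call begins: read the wrist's pose just before it. camera_model takes no time and is no camera call; for the wrist camera it gives the pose at the moment of the call.
- r.job_done(): hands the job in; it is judged then, once.
Trained networks look in the newest picture that a camera, given by its name, has taken for a name from the list of things; names that differ only in an ending like _2 or _b are one class to them, and where a whole thing is asked for, a point or a joint stands for the part that bears it (a point fixed in the world has none). Each returns a list of dicts, best first, with "score" (0 to 1); they miss things now and then, are a little off and sometimes report something else, mostly with a low value. They report only what shows in the picture. A call takes as long as a camera call. They do not tell look-alikes from the thing itself.
- r.search_frame(thing, camera): "at" ([column, row] in pixels, amid what is visible of it).
- r.regions_of(thing, camera): "mask" (420x560 bool, what is visible of it) and "at" ([column, row] in pixels, amid what is visible of it).
- r.place_of(thing, camera): "at" ([column, row] in pixels: a listed point, or the origin of a listed thing).
The state is a dict: "time_s": time; "joint_positions": joint angles; "qd": joint speeds; "tau": joint torques, N m; "eef_pos": TCP position; "ee_rot": TCP orientation; "force": force on the tool from outside, world axes, zero at the start; "ft_torque": the same for the moment, N m; "gripper_width": opening from 0.0 (shut) to 1.0 (fully open); "finger_force": force on a finger pad.
Only numpy, scipy, OpenCV 4.12 (cv2) and the standard library are available. Lean on these libraries where they do the work, as an engineer would, in place of code of your own. Each camera call takes 0.05 s, during which the arm holds its last target. There are 200 camera calls.

## Working session

There is one attempt and no reset: what is moved stays moved. The work goes in short steps, Python scripts to look and compute and a tool call to move; the robot and the scene stay as the last step left them, time stands still between calls to the robot, and variables do not carry over. Pictures are saved under pics/ and viewed, at most 10 in all, crops included, and the job is handed in when it is done.

Besides the shell and the picture viewer there is one more tool, called after ">>>" by a JSON object that holds its "name" and its "arguments". apply_moves: Moves the arm, as the interface text tells. Its arguments: {"type":"object","properties":{"moves":{"type":"array","items":{"type":"array","items":{"type":"array","items":{"type":"number"}}}},"squeeze":{"type":"number"}},"required":["moves"]}

```bash
mkdir -p pics; ls; python3 - <<'E'
from bench import r
import cv2,numpy as np
print(r.tip_extent, r.read_state())
ims=[]
for c in("scene","top"):
    im=r.capture(c); cv2.imwrite(f"pics/{c}.png",im[...,::-1]); 
    for t in("pot","lid","tab_pad","block","cup","tongs"):
        print(c,t,[(np.round(d["at"]).tolist(),round(d["score"],2)) for d in r.place_of(t,c)])
E
```

```text
pics
0.022 {'time_s': 0.0, 'joint_positions': array([ 7.27663668e+01,  1.80029695e+01, -2.75622998e+00,  6.93373681e+01,
       -3.40495890e-04,  8.99995700e+01]), 'qd': array([-0.07407937,  0.07022261, -0.05411173,  0.04730197, -0.1526872 ,
        0.12517627]), 'tau': array([-1.31656583e-03, -5.39588535e+01,  3.39751196e+01,  1.90321519e-02,
       -2.24498935e-04,  5.68608115e-06]), 'eef_pos': array([0.17760302, 0.57254646, 0.25243197]), 'ee_rot': array([[-9.55106840e-01,  2.96261169e-01, -4.93661610e-04],
       [ 2.96261580e-01,  9.55105481e-01, -1.61151402e-03],
       [-5.93011827e-06, -1.68542103e-03, -9.99998580e-01]]), 'force': array([ 0.53006534, -0.31740837,  0.81757717]), 'ft_torque': array([ 0.00779   , -0.03478554,  0.00083989]), 'finger_force': 0.0, 'gripper_width': 0.9993373883785178}
scene pot [([274.0, 238.0], 0.63), ([159.0, 280.0], 0.57), ([256.0, 163.0], 0.56), ([317.0, 250.0], 0.45)]
scene lid [([270.0, 210.0], 0.9)]
scene tab_pad [([273.0, 155.0], 0.59), ([191.0, 260.0], 0.57), ([309.0, 222.0], 0.55)]
scene block [([314.0, 252.0], 0.81)]
scene cup [([306.0, 195.0], 0.74), ([271.0, 238.0], 0.48)]
scene tongs [([272.0, 309.0], 0.67)]
top pot [([392.0, 311.0], 0.81), ([209.0, 312.0], 0.74)]
top lid [([293.0, 234.0], 0.77), ([361.0, 204.0], 0.66)]
top tab_pad [([385.0, 271.0], 0.58), ([209.0, 286.0], 0.56), ([285.0, 195.0], 0.48)]
top block [([287.0, 195.0], 0.74)]
top cup [([222.0, 244.0], 0.94), ([288.0, 194.0], 0.57)]
top tongs [([360.0, 204.0], 0.57)]
```

```bash
python3 - <<'E'
import cv2,numpy as np
a=cv2.imread("pics/scene.png");b=cv2.imread("pics/top.png")
cv2.imwrite("pics/s2.png",cv2.resize(a,(784,588),interpolation=3))
cv2.imwrite("pics/t2.png",cv2.resize(b,(784,588),interpolation=3))
E
```

```text
(no output)
```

View pics/s2.png

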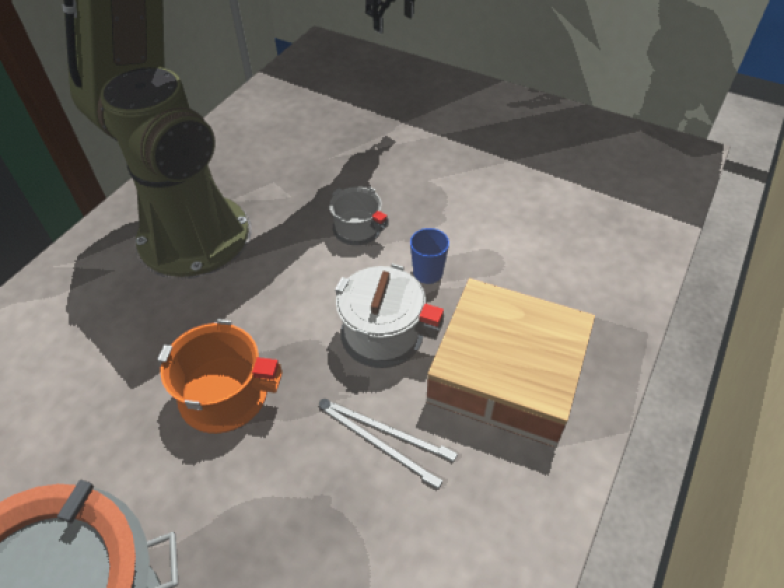

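View pics/t2.png

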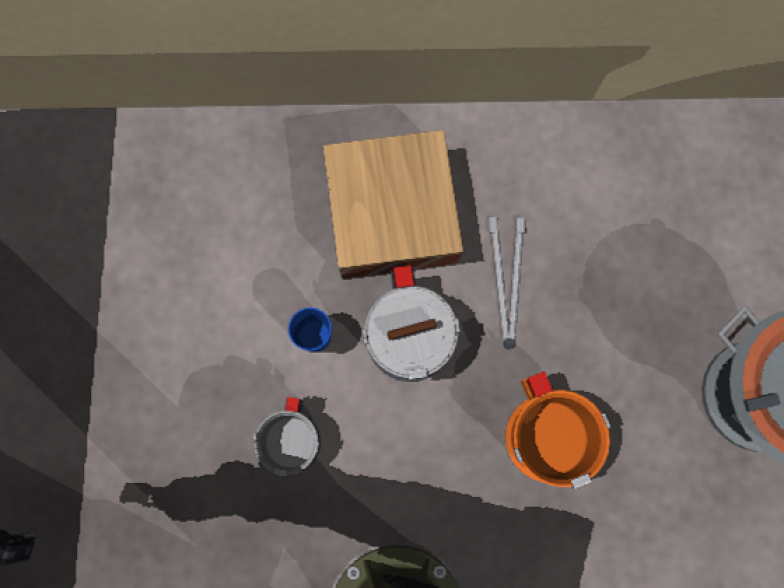

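The pot candidates in the scaled top view are orange (557,438), small grey open (287,441) and large silver with the lid (412,332). The large silver one fits: it isn't orange, it's larger than the grey one, and it has the lid, the tab and the block beside it. I'll confirm with a crop and measure.

```bash
cat > h.py <<'E'
import numpy as np,cv2
def bp(m,uv,z):
    uv=np.atleast_2d(np.array(uv,float)); d=np.c_[(uv[:,0]-m["cx"])/m["fx"],(uv[:,1]-m["cy"])/m["fy"],np.ones(len(uv))]
    R=np.array(m["R"]);t=np.array(m["t"]); c=-R.T@t; w=d@R
    return c+w*((z-c[2])/w[:,2])[:,None]
def blob(mask,near):
    n,l,s,c=cv2.connectedComponentsWithStats(mask.astype(np.uint8))
    i=1+min(range(n-1),key=lambda k:np.hypot(*(c[k+1]-near)) if s[k+1,4]>20 else 1e9)
    return l==i
E
python3 - <<'E'
from bench import r
from h import *
a=cv2.imread("pics/top.png"); m=r.camera_model("top")
hsv=cv2.cvtColor(a,cv2.COLOR_BGR2HSV);H,S,V=cv2.split(hsv)
bl=blob((H>10)&(H<25)&(S>70)&(V>130),(280,142))
c=cv2.findContours(bl.astype(np.uint8),0,2)[0];c=max(c,key=cv2.contourArea)
P=bp(m,c[:,0,:],.096)[:,:2].astype(np.float32)
rect=cv2.minAreaRect(P);print("block",rect,cv2.boxPoints(rect))
red=blob(((H<5)|(H>174))&(S>180)&(V>100),(288,197))
c=max(cv2.findContours(red.astype(np.uint8),0,2)[0],key=cv2.contourArea)
rt=cv2.minAreaRect(bp(m,c[:,0,:],.11)[:,:2].astype(np.float32));print("tab",rt)
br=blob(((H<15))&(S>80)&(V<130),(294,235))
c=max(cv2.findContours(br.astype(np.uint8),0,2)[0],key=cv2.contourArea)
print("handle",cv2.minAreaRect(bp(m,c[:,0,:],.13)[:,:2].astype(np.float32)))
for t in("lid","cup","tongs"):
    d=[x for x in r.regions_of(t,"top")]
    for x in d:
        c=max(cv2.findContours(x["mask"].astype(np.uint8),0,2)[0],key=cv2.contourArea)
        print(t,x["score"],cv2.minAreaRect(bp(m,c[:,0,:],{"lid":.104,"cup":.09,"tongs":.008}[t])[:,:2].astype(np.float32)))
y,x=slice(160,290),slice(190,390)
cv2.imwrite("pics/crop.png",cv2.resize(a[y,x],None,fx=4,fy=4,interpolation=2))
E
```

```text
block ((0.7226564288139343, -0.0009966790676116943), (0.22963684797286987, 0.2204364687204361), 6.762977600097656) [[ 0.59565735  0.09493335]
 [ 0.6216165  -0.12396928]
 [ 0.8496555  -0.09692671]
 [ 0.8236964   0.12197592]]
tab ((0.5760825872421265, -0.018420439213514328), (0.0352388396859169, 0.030892295762896538), 8.003070831298828)
handle ((0.48083752393722534, -0.030360039323568344), (0.013751959428191185, 0.08173529803752899), 14.83779525756836)
lid 0.67 ((0.4827154874801636, -0.027924709022045135), (0.14498361945152283, 0.15018844604492188), 8.632737159729004)
cup 0.71 ((0.4877777397632599, 0.14673776924610138), (0.0725630670785904, 0.07605968415737152), 89.95525360107422)
tongs 0.86 ((0.5262633562088013, -0.21036674082279205), (0.026784516870975494, 0.12713123857975006), 83.14361572265625)
tongs 0.72 ((0.7415204048156738, -0.003323957324028015), (0.26949891448020935, 0.23722389340400696), 7.018883228302002)
```

View pics/crop.png

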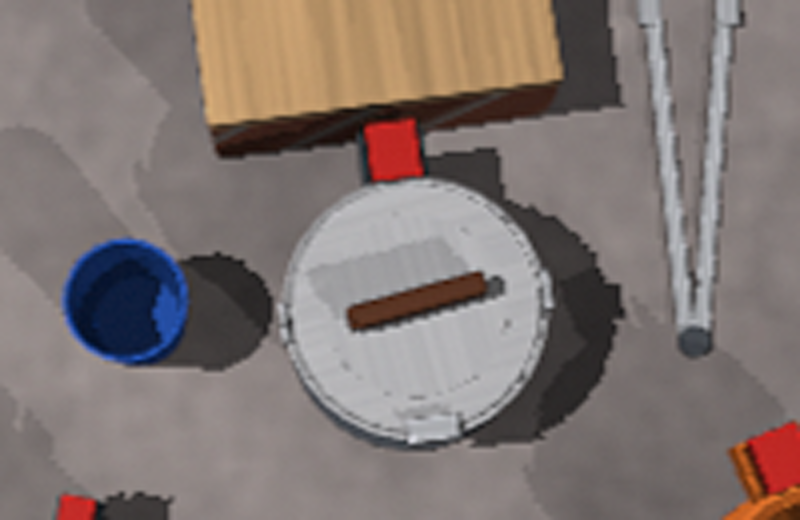

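The crop confirms it: large silver sufuria with its lid, handle at about (420,300), red tab at (393,150) facing the block, keeper at (433,427) opposite. The cup is at (125,300) and the tongs are to the right. I'm moving above the tab with the gripper shut.

>>> {"name": "apply_moves", "arguments": {"moves": [[[255,0.027,-0.039,-0.004,0,0,1.6],[255,0.053,-0.079,-0.008,0,0,3.2],[255,0.08,-0.118,-0.012,0,0,4.8],[255,0.107,-0.158,-0.016,0,0,6.4],[255,0.133,-0.197,-0.02,0,0,8]]]}}

```text
time_s: 1.35
eef_pos: [0.3115, 0.3745, 0.2333]
ee_rot: [[-0.987, 0.159, 0.001], [0.159, 0.987, 0.0], [-0.0, 0.0, -1.0]]
force: [1.5, -0.5, -0.1]
gripper_width: 0.144
finger_force: 0.0
```

>>> {"name": "apply_moves", "arguments": {"moves": [[[255,0.027,-0.039,-0.004,0,0,1.6],[255,0.053,-0.079,-0.008,0,0,3.2],[255,0.08,-0.118,-0.012,0,0,4.8],[255,0.107,-0.158,-0.016,0,0,6.4],[255,0.133,-0.197,-0.02,0,0,8]]]}}

```text
time_s: 1.85
eef_pos: [0.4447, 0.1773, 0.2135]
ee_rot: [[-1.0, 0.02, 0.001], [0.02, 1.0, 0.0], [-0.001, 0.0, -1.0]]
force: [0.8, 1.3, -0.3]
gripper_width: 0.002
finger_force: 0.0
```

>>> {"name": "apply_moves", "arguments": {"moves": [[[255,0.027,-0.039,-0.004,0,0,1.6],[255,0.053,-0.079,-0.008,0,0,3.2],[255,0.08,-0.118,-0.012,0,0,4.8],[255,0.107,-0.158,-0.016,0,0,6.4],[255,0.133,-0.197,-0.02,0,0,8]]]}}

```text
time_s: 2.35
eef_pos: [0.5778, -0.0199, 0.1933]
ee_rot: [[-0.993, -0.119, 0.001], [-0.119, 0.993, 0.0], [-0.001, 0.0, -1.0]]
force: [0.7, 1.4, 0.6]
gripper_width: 0.003
finger_force: 0.0
```

Now a close look with the wrist camera.

```bash
python3 - <<'E'
from bench import r
from h import *
m=r.camera_model("wrist");s=r.read_state();im=r.capture("wrist")
a=im[...,::-1].copy();cv2.imwrite("pics/w1.png",a)
H,S,V=cv2.split(cv2.cvtColor(a,cv2.COLOR_BGR2HSV))
for t in("tab_pad","lid"):print(t,[(d["score"],bp(m,d["at"],.11 if t!="lid" else .1)) for d in r.place_of(t,"wrist")])
R=np.array(m["R"]);t=np.array(m["t"])
p=R@(s["eef_pos"]+s["ee_rot"]@[0,0,.022])+t;print("tip px",m["fx"]*p[0]/p[2]+m["cx"],m["fy"]*p[1]/p[2]+m["cy"])
E
```

```text
tab_pad []
lid [(0.94, array([[ 0.48223657, -0.03022947,  0.1       ]]))]
tip px 283.137775241936 281.5841192960849
```

View pics/w1.png

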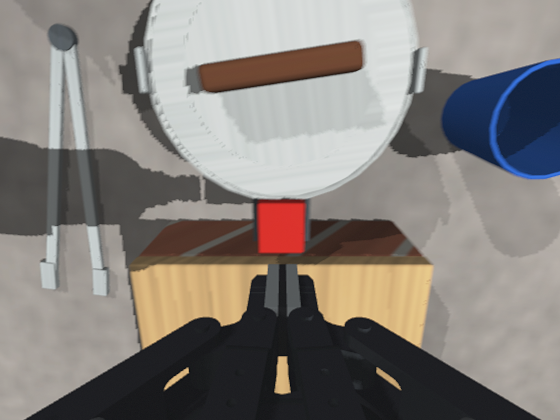

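The wrist view shows the red tab at columns 258–305, rows 200–253, with the tips at about (283,270) still above it and the lid handle at (280,65).

```bash
python3 - <<'E'
from bench import r
from h import *
m=r.camera_model("wrist")
a=cv2.imread("pics/w1.png");H,S,V=cv2.split(cv2.cvtColor(a,cv2.COLOR_BGR2HSV))
def rc(mask,z,n):
    c=max(cv2.findContours(blob(mask,n).astype(np.uint8),0,2)[0],key=cv2.contourArea);print(cv2.minAreaRect(bp(m,c[:,0,:],z)[:,:2].astype(np.float32)))
rc(((H<5)|(H>174))&(S>180)&(V>100),.11,(281,226))
print(bp(m,[[258,201],[305,201],[305,253],[258,253]],.11))
print("handle top",bp(m,[[200,68],[361,42],[362,65],[204,90]],.132))
print("block edge",bp(m,[[131,265],[432,265]],.096), m["R"]@np.array([0,0,-1.]))
E
```

```text
((0.5732700228691101, -0.022424591705203056), (0.03565778210759163, 0.029480066150426865), 6.556052207946777)
[[ 0.55780031 -0.03826067  0.11      ]
 [ 0.55444512 -0.00908015  0.11      ]
 [ 0.58985292 -0.00422603  0.11      ]
 [ 0.59338767 -0.03498243  0.11      ]]
handle top [[ 0.48627613 -0.07205049  0.132     ]
 [ 0.46583105  0.00456086  0.132     ]
 [ 0.47581291  0.00696916  0.132     ]
 [ 0.49625942 -0.0696746   0.132     ]]
block edge [[ 0.61982948 -0.124393    0.096     ]
 [ 0.59532636  0.0888368   0.096     ]] [-2.98790236e-04 -3.19640861e-01  9.47538723e-01]
```

The position is good within tolerance, so I'm pressing here.

>>> {"name": "apply_moves", "arguments": {"moves": [[[255,0,0,-0.03,0,0,0],[255,0,0,-0.055,0,0,0],[255,0,0,-0.06,0,0,0],[255,0,0,-0.065,0,0,0],[255,0,0,-0.069,0,0,0]]]}}

```text
time_s: 3.0
eef_pos: [0.5764, -0.0172, 0.1254]
ee_rot: [[-0.993, -0.119, -0.0], [-0.119, 0.993, 0.0], [-0.0, 0.0, -1.0]]
force: [-3.9, 0.3, 5.2]
gripper_width: 0.001
finger_force: 2.5
```

>>> {"name": "apply_moves", "arguments": {"moves": [[[255,0,0,-0.002,0,0,0],[255,0,0,-0.004,0,0,0],[255,0,0,-0.006,0,0,0],[255,0,0,-0.008,0,0,0],[255,0,0,-0.008,0,0,0]]]}}

```text
time_s: 3.5
eef_pos: [0.5772, -0.0176, 0.1165]
ee_rot: [[-0.993, -0.118, 0.001], [-0.118, 0.993, 0.001], [-0.001, 0.0, -1.0]]
force: [-0.5, 1.5, 3.4]
gripper_width: -0.001
finger_force: 1.1
```

>>> {"name": "apply_moves", "arguments": {"moves": [[[255,0,0,-0.001,0,0,0],[255,0,0,-0.002,0,0,0],[255,0,0,-0.002,0,0,0],[255,0,0,-0.002,0,0,0]]]}}

```text
time_s: 3.9
eef_pos: [0.5774, -0.0177, 0.1159]
ee_rot: [[-0.993, -0.118, 0.002], [-0.118, 0.993, 0.001], [-0.002, 0.0, -1.0]]
force: [-5.5, 2.6, 15.2]
gripper_width: -0.001
finger_force: 7.5
```

Tab is at its stop (tip z 0.094). Next I raise, go behind the handle, half-open the fingers and align with the handle's yaw.

>>> {"name": "apply_moves", "arguments": {"moves": [[[255,0,0,0.045,0,0,0],[200,0,0,0.075,0,0,0],[135,-0.04,-0.006,0.08,0,0,2.5],[135,-0.08,-0.012,0.08,0,0,5],[135,-0.125,-0.019,0.08,0,0,8]]]}}

```text
time_s: 4.4
eef_pos: [0.4518, -0.0376, 0.1945]
ee_rot: [[-0.966, -0.257, 0.002], [-0.257, 0.966, -0.001], [-0.002, -0.002, -1.0]]
force: [0.2, -0.1, -0.1]
gripper_width: 0.474
finger_force: 0.0
```

```bash
python3 - <<'E'
from bench import r
from h import *
s=r.read_state();print(s["eef_pos"],s["gripper_width"],s["force"])
m=r.camera_model("top");a=r.capture("top")[...,::-1].copy()
b=r.capture("wrist")[...,::-1].copy()
cv2.imwrite("pics/w2.png",np.hstack([cv2.resize(a[160:290,190:390],(400,260)),cv2.resize(b,(400,300))[:260]]))
E
```

```text
[ 0.45179408 -0.03761201  0.19445498] 0.47397402329963345 [ 0.18338881 -0.13880589 -0.05263184]
```

View pics/w2.png

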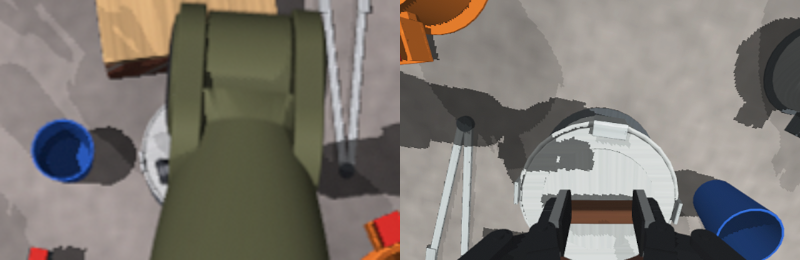

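The wrist view shows the open fingers astride the handle line in the picture. The handle estimates from both cameras agree at (0.481,-0.031), so the fingers at x 0.452 are about 10 mm behind it. I'm backing off a little more and descending.

>>> {"name": "apply_moves", "arguments": {"moves": [[[135,-0.004,-0.001,-0.02,0,0,0],[135,-0.004,-0.001,-0.04,0,0,0],[135,-0.004,-0.001,-0.052,0,0,0],[135,-0.004,-0.001,-0.06,0,0,0],[135,-0.004,-0.001,-0.064,0,0,0]]]}}

```text
time_s: 5.0
eef_pos: [0.448, -0.038, 0.1297]
ee_rot: [[-0.967, -0.255, -0.001], [-0.255, 0.967, -0.0], [0.001, -0.0, -1.0]]
force: [-1.0, 0.6, -0.1]
gripper_width: 0.475
finger_force: 0.0
```

>>> {"name": "apply_moves", "arguments": {"moves": [[[135,0.003,0,0,0,0,0],[135,0.006,0.001,0,0,0,0],[135,0.009,0.001,0,0,0,0],[135,0.012,0.001,0,0,0,0],[135,0.015,0.002,0,0,0,0]]]}}

```text
time_s: 5.5
eef_pos: [0.4634, -0.036, 0.1306]
ee_rot: [[-0.967, -0.255, 0.001], [-0.255, 0.967, -0.0], [-0.001, -0.0, -1.0]]
force: [-2.6, -0.7, 1.4]
gripper_width: 0.47
finger_force: 0.3
```

>>> {"name": "apply_moves", "arguments": {"moves": [[[135,0.004,0,0,0,0,0],[135,0.008,0.001,0,0,0,0],[135,0.012,0.001,0,0,0,0],[135,0.016,0.002,0,0,0,0],[135,0.02,0.0025,0,0,0,0]]]}}

```text
time_s: 6.0
eef_pos: [0.4831, -0.0334, 0.1303]
ee_rot: [[-0.967, -0.255, -0.0], [-0.255, 0.967, -0.0], [0.0, 0.0, -1.0]]
force: [-2.1, -0.7, 1.4]
gripper_width: 0.468
finger_force: 0.8
```

```bash
python3 - <<'E'
from bench import r
from h import *
b=r.capture("wrist")[...,::-1].copy();a=r.capture("scene")[...,::-1].copy()
cv2.imwrite("pics/w3.png",np.hstack([cv2.resize(a[160:310,200:400],(400,300)),cv2.resize(b,(400,300))]))
E
```

```text
(no output)
```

View pics/w3.png

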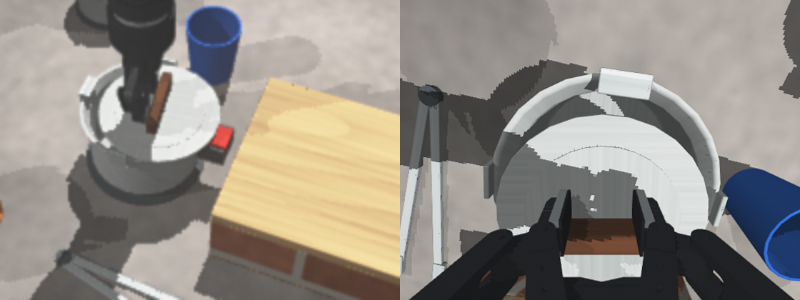

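The lid has slid about 20 mm off the keeper, flat, with both fingertips behind the handle and the tab still down. I'm continuing the push.

>>> {"name": "apply_moves", "arguments": {"moves": [[[135,0.005,0.0005,0,0,0,0],[135,0.01,0.001,0,0,0,0],[135,0.015,0.002,0,0,0,0],[135,0.02,0.0025,0,0,0,0],[135,0.025,0.003,0,0,0,0]]]}}

```text
time_s: 6.6
eef_pos: [0.5082, -0.0304, 0.1302]
ee_rot: [[-0.967, -0.255, -0.0], [-0.255, 0.967, -0.0], [0.0, 0.0, -1.0]]
force: [-1.4, -0.7, 0.0]
gripper_width: 0.472
finger_force: 0.5
```

>>> {"name": "apply_moves", "arguments": {"moves": [[[135,0.005,0.0005,0,0,0,0],[135,0.01,0.001,0,0,0,0],[135,0.015,0.002,0,0,0,0],[135,0.02,0.0025,0,0,0,0],[135,0.025,0.003,0,0,0,0]]]}}

```text
time_s: 7.1
eef_pos: [0.5331, -0.0274, 0.1303]
ee_rot: [[-0.967, -0.255, -0.0], [-0.255, 0.967, 0.0], [0.0, 0.0, -1.0]]
force: [-1.5, -0.2, 0.9]
gripper_width: 0.47
finger_force: 0.6
```

>>> {"name": "apply_moves", "arguments": {"moves": [[[135,0.005,0.0005,0,0,0,0],[135,0.01,0.001,0,0,0,0],[135,0.015,0.002,0,0,0,0],[135,0.02,0.0025,0,0,0,0],[135,0.025,0.003,0,0,0,0]]]}}

```text
time_s: 7.6
eef_pos: [0.5582, -0.0244, 0.1302]
ee_rot: [[-0.967, -0.255, -0.0], [-0.255, 0.967, -0.0], [0.0, 0.0, -1.0]]
force: [-1.1, -0.4, -0.1]
gripper_width: 0.469
finger_force: 0.3
```

```bash
python3 - <<'E'
from bench import r
from h import *
b=r.capture("wrist")[...,::-1].copy();a=r.capture("scene")[...,::-1].copy()
cv2.imwrite("pics/w4.png",np.hstack([cv2.resize(a[160:310,230:430],(400,300)),cv2.resize(b,(400,300))]))
E
```

```text
(no output)
```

View pics/w4.png

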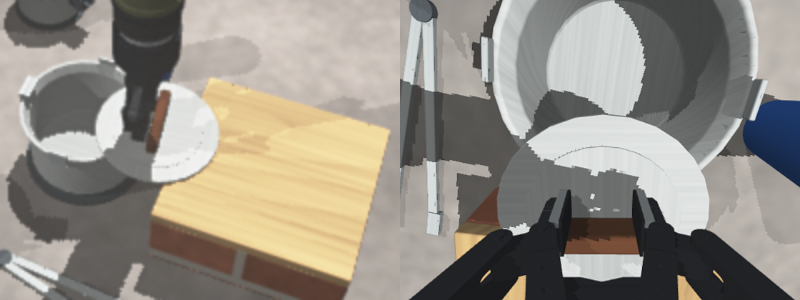

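The lid is bridging pot and block, flat and square to the fingers. I'll push about 85 mm more.

>>> {"name": "apply_moves", "arguments": {"moves": [[[135,0.005,0.0005,0,0,0,0],[135,0.01,0.001,0,0,0,0],[135,0.015,0.002,0,0,0,0],[135,0.02,0.0025,0,0,0,0],[135,0.025,0.003,0,0,0,0]]]}}

```text
time_s: 8.2
eef_pos: [0.5832, -0.0214, 0.1303]
ee_rot: [[-0.967, -0.255, -0.0], [-0.255, 0.967, 0.0], [0.0, 0.0, -1.0]]
force: [-1.7, -0.2, -0.4]
gripper_width: 0.47
finger_force: 0.4
```

>>> {"name": "apply_moves", "arguments": {"moves": [[[135,0.005,0.0005,0,0,0,0],[135,0.01,0.001,0,0,0,0],[135,0.015,0.002,0,0,0,0],[135,0.02,0.0025,0,0,0,0],[135,0.025,0.003,0,0,0,0]]]}}

```text
time_s: 8.7
eef_pos: [0.6082, -0.0184, 0.1303]
ee_rot: [[-0.967, -0.255, -0.0], [-0.255, 0.967, -0.0], [0.0, -0.0, -1.0]]
force: [-1.4, -1.0, -0.9]
gripper_width: 0.472
finger_force: 0.4
```

>>> {"name": "apply_moves", "arguments": {"moves": [[[135,0.005,0.0005,0,0,0,0],[135,0.01,0.001,0,0,0,0],[135,0.015,0.002,0,0,0,0],[135,0.02,0.0025,0,0,0,0],[135,0.025,0.003,0,0,0,0]]]}}

```text
time_s: 9.2
eef_pos: [0.6332, -0.0154, 0.1303]
ee_rot: [[-0.967, -0.255, -0.0], [-0.255, 0.967, 0.0], [0.0, 0.0, -1.0]]
force: [-1.2, 0.2, 0.0]
gripper_width: 0.469
finger_force: 0.5
```

>>> {"name": "apply_moves", "arguments": {"moves": [[[135,0.004,0.0005,0,0,0,0],[135,0.008,0.001,0,0,0,0],[135,0.012,0.0015,0,0,0,0],[135,0.012,0.0015,0,0,0,0]]]}}

```text
time_s: 9.6
eef_pos: [0.6456, -0.0139, 0.1304]
ee_rot: [[-0.967, -0.255, 0.001], [-0.255, 0.967, 0.0], [-0.001, -0.0, -1.0]]
force: [0.9, -0.7, 0.2]
gripper_width: 0.472
finger_force: 0.0
```

>>> {"name": "apply_moves", "arguments": {"moves": [[[135,-0.006,-0.001,0,0,0,0],[135,-0.015,-0.003,0.002,0,0,0],[135,-0.02,-0.004,0.04,0,0,0],[135,-0.06,-0.007,0.085,0,0,0],[135,-0.1,-0.011,0.12,0,0,0]]]}}

```text
time_s: 10.1
eef_pos: [0.5537, -0.0241, 0.2426]
ee_rot: [[-0.967, -0.255, 0.001], [-0.255, 0.967, -0.0], [-0.001, -0.0, -1.0]]
force: [-0.1, -0.2, 1.3]
gripper_width: 0.471
finger_force: 0.0
```

```bash
python3 - <<'E'
from bench import r
from h import *
b=r.capture("wrist")[...,::-1].copy();a=r.capture("scene")[...,::-1].copy();c=r.capture("top")[...,::-1].copy()
m=r.camera_model("top");print([(d["score"],d["at"],bp(m,d["at"],.096)) for d in r.place_of("lid","top")])
m=r.camera_model("scene");print([(d["score"],bp(m,d["at"],.096)) for d in r.place_of("lid","scene")])
cv2.imwrite("pics/w5.png",np.hstack([cv2.resize(a[160:310,230:430],(400,300)),cv2.resize(c[80:230,190:390],(400,300))]))
E
```

```text
[]
[(0.8, array([[ 0.65943078, -0.00632575,  0.096     ]]))]
```

View pics/w5.png

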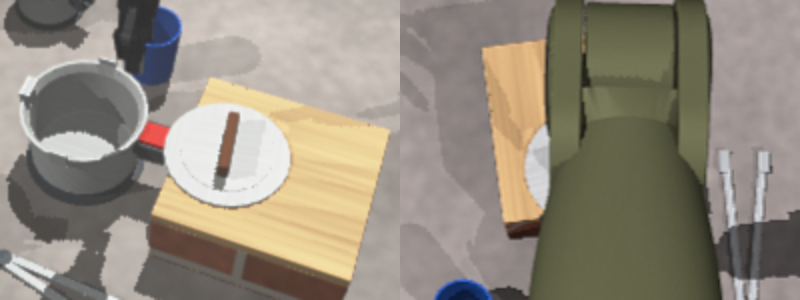

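The lid lies flat on the block about 180 mm from the pot's centre, there is a gap to the rim, and the tab is down. I'm handing in.

```bash
python3 -c "
from bench import r
print(r.job_done())"
```

```text
the job is handed in; nothing more can be done
None
```

The tab is pressed fully down and the lid lies flat on the block about 180 mm from the pot's centre, clear of the rim, with the cup and tongs untouched; the job is handed in (at about 10 s of the 48 s), and no verdict was returned.

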